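Pull a locker hatch down with a hook pole

ROBOT

A 6-joint arm with a two-finger parallel gripper is mounted at the origin on a cart in front of the work surface, level with it; the furniture and walls round the work are solid. World frame = base frame: x ahead of the robot, y to its left, z up, the work surface at z = 0. Lengths are in m, angles in rad, forces in N, time in s.
With the tool pointing down it reaches from about 0.325 to 0.775 m from the base axis. Payload 5.5 kg.
Tool frame: the origin (TCP) lies midway between the tips of the shut fingers; the grasp point (between the pads) lies 19 mm behind it; z points along the fingers, y is the line along which they close (so a half turn about z gives the same grasp; the last joint's range is limited). The gripper opens to 85 mm and grips with 20 to 120 N. Pads are 22 mm wide; open, the fingers measure 114 mm over their backs; the gripper's body (76 mm by 85 mm) begins 54 mm behind the grasp point. The pads swing forward as they close: fully open they stand 13 mm farther back than shut.
Start: joints at [1.154, 0.091, 1.231, -0, 1.82, -0.057], TCP at [0.211, 0.562, 0.231] pointing down, gripper open.
Joint ranges: [-2.87, 2.87], [-0.86, 2.18], [0.17, 2.46], [-1.51, 4.65], [0.06, 2.69], [-2.65, 2.65]. Speed limits (rad/s): [2.57, 2.57, 3.01, 3.14, 3.14, 3.14].

INTERFACE

Orientations are given as [roll, pitch, yaw] about the fixed x, y, z axes, in that order (R = Rz(yaw) Ry(pitch) Rx(roll)).
In Python, from workcell import manip, optics, order gives the robot as it stands. The module is installed in compiled form; this text tells all that it offers.
- The arm moves only by the tool carry_out, never from a script. Its argument "steps" is one flat list of numbers, 5 for each row, row after row: the shift along the tool's x, y, z in units of 0.02 m (1.0 is 0.02 m), then the turn about the tool's z in units of 8 degrees (1.0 is 8 degrees), then the opening, from -1 (shut) to 1 (fully open). A call has 1 to 20 rows; each row shifts and turns the commanded pose from where the row before left it, along the tool's axes as they then stand; what a row does not reach is not made up. A row lasts 1/10 s, in which the tool goes at most 50 mm and 8.59 degrees, less where a joint would pass 70% of its speed; a pose out of reach is approached as far as the arm can. A call with a number of a shift or a turn outside -1 to 1 is refused whole. A call with a gripper value outside its range is refused whole. The fingers move at their own pace and stop on an object; "squeeze" is the grip in N (left out, the last holds). Time passes only in rows, so rows that do not move let the fingers close. It gives the time, the measured TCP pose, the force, the opening and the grip force at its end, in the units of the state.
- manip.read_state(): the state, without advancing time (a new reading comes with each control period).
- optics.capture(name): name is "side" or "top" or "wrist"; returns (picture, depth): 400x640x3 uint8, red, green, blue; 400x640 float32, m along the optical axis (not along the pixel's ray), 0 where there is no reading.
- optics.get_calibration(name): a dict with "fx", "fy", "cx", "cy" (pixels), "dist_coeffs" ([k1, k2, p1, p2, k3] as OpenCV has them; the pictures are not rectified), "rvec" (rotation vector, rad) and "tvec" (3), from world to camera coordinates, as OpenCV has them; the wrist camera has in their place "T_tool_cam" (4x4, takes a point from camera to tool coordinates, whose origin is the TCP and whose axes are the flange's). Camera axes: x right, y down, z forward; pixel columns grow to the right and rows downward; lengths in m; the calibration is good to about 2 mm. A picture is of the moment at which its call begins: read the wrist's pose just before it. get_calibration takes no time and is no camera call.
- order.sign_off(): hands the job in; it is judged then, once.
Trained networks look in the newest picture that a camera, given by its name, has taken for a name from the list of things; names that differ only in an ending like _2 or _b are one class to them, and where a whole thing is asked for, a point or a joint stands for the part that bears it (a point fixed in the world has none). Each returns a list of dicts, best first, with "score" (0 to 1); they miss things now and then, are a little off and sometimes report something else, mostly with a low value. They report only what shows in the picture. A call takes as long as a camera call. They do not tell look-alikes from the thing itself.
- optics.recognise(label, camera): "position" ([x, y, z] in m, in world coordinates, good to about 4 mm: the middle of the surface that is visible of it).
- optics.silhouettes(label, camera): "mask" (400x640 bool, what is visible of it).
- optics.pinpoint(label, camera): "position" ([x, y, z] in m, in world coordinates, good to about 4 mm: a listed point, or the origin of a listed thing).
The state is a dict: "clock": time; "q": joint angles; "qvel": joint speeds; "joint_torque": joint torques, N m; "tool_pos": TCP position; "orientation": TCP orientation; "contact_force": force on the tool from outside, world axes, zero at the start; "wrist_torque": the same for the moment, N m; "grip_width": finger opening in m; "gripper_force": force on a finger pad.
Only numpy, scipy, OpenCV 4.12 (cv2) and the standard library are available. Lean on these libraries where they do the work, as an engineer would, in place of code of your own. Each camera call takes 0.05 s, during which the arm holds its last target. There are 200 camera calls.

TASK

Take the orange-handled hook pole from its wooden stand, feel for the brass eye on the locker's blue hatch, hook it, and with the pole alone swing the hatch gently all the way down to its stop. Then unhook and lay the pole back in both saddles of its stand as it lay before. Do not touch the locker with the gripper or arm, do not force the hatch or eye (keep well under 15 N), and leave the mug and the solder spool where they are.

Things in the scene. Friction and masses are not known exactly. Their poses are not given: they have to be found in the camera images.
- locker: Grey sheet-metal locker, fixed to the desk, 100 deep (x) x 200 wide (y) x 300 high (z) mm. Origin: centre of its underside; its front looks along its own -x. A blue hatch (194 wide, 157 high, 8 thick) closes its front from 130 mm above the desk upward; a steel strap on the hatch carries the brass eye.
- slot_mid (a point): Point fixed to the locker, axes as the locker's: mean place of the brass eye's centre, hatch shut; 34 mm in front of the locker's front face, 105 mm above the hinge line. The eye is clamped anywhere within 30 mm above or below it and screwed in or out to within 8 mm before or behind it: height and reach are NOT measured, only its y is true. It does not shift under load.
- hinge_line (a point): Middle of the hatch's hinge line, fixed on the locker's front face, 130 mm above the desk; axes as the locker's, the hinge along its y. The eye on the hatch: a ring in the locker's x-z plane, so that its hole runs along locker y; hole 16 mm, outside 26 mm, wire 5 mm thick; it stands out on a solid collar of 20 mm diameter.
- hatch (a joint): Hatch angle in rad: 0 shut (upright), grows as the top edge comes forward and down about the hinge line; stop at 1.5 (nearly level, pointing to the robot, the eye then hanging under it). Stiff friction hinge (about 0.4 N m, 3 to 6 N at the eye): it stays wherever it is left.
- pole: Hook pole, 0.12 kg. Origin: centre of its orange handle (100 long x 16 wide x 18 high mm), the place to grip; x along the pole to the hook, z up. A steel rod, 8 mm diameter, runs on from the handle along +x; at x = 145 mm it turns square to the left (+y) into a straight peg, 8 mm diameter, tip 33 mm from the pole's axis. Handle, rod and peg share one centre height (z = 0).
- stand: Wooden pole stand, fixed to the desk, base 200 x 70 mm. Origin on the desk under the handle centre of the lying pole (to 4 mm); x as the pole's. Two flared saddles: under the handle (x = -36 mm, 16 thick, 22 wide inside) and under the rod (x = 95 mm, 12 thick, 16 wide inside), their cheeks 62 and 67 mm high. The lying pole's axis is 55 mm above the desk.
- mug: White mug with handle, 92 x 127 x 95 mm, loose bystander. Origin: centre of its underside.
- spool: Solder spool with green flanges, 60 mm across, 43 high, loose bystander. Origin: centre of its underside.
- monitor_corner (a point): Top corner, nearest the locker and the robot, of a black computer monitor that stands fixed on the desk, an obstacle: its upright screen, 20 mm thick, runs from here away from the robot and to its left for some 0.5 m, its top 340 mm above the desk. Pass on the robot's side of it, not over or through it.
Not all that is in view belongs to the job. There is more than one size of the pole; the job needs the larger.

How it is judged:
On the way, in this order (a step that is already met when the one before it is completed fails the run):
1. the pole is lifted out of its stand (z of pole in the frame of stand above 0.09 m), for 0.2 s.
2. the hatch is being pulled down by the pole, past a quarter of its swing (value of joint hatch above 0.4 rad and contact force between pole and locker above 0.5 N), for 0.05 s.
3. the hatch is fully down (value of joint hatch above 1.4 rad), for 0.2 s.
At the end, for the whole second after the job is handed in: The hatch is down (joint above 1.40 of 1.5 rad) and the pole lies at rest in both saddles of its stand, its handle centre within 17 mm level distance of (15 mm along the stand) and 5 mm in height of its place, its axis within 0.12 rad of the stand's, its top still up (within 0.15 rad) (value of joint hatch above 1.4 rad and z of pole in the frame of stand between 0.05 and 0.06 m and x of pole in the frame of stand between -0.015 and 0.015 m and horizontal distance between pole and stand below 0.017 m and angle between the x axis of pole and the x axis of stand, either way round below 0.12 rad and linear speed of pole below 0.02 m/s and angle between pole's own z axis and vertical below 0.15 rad); the robot touches nothing.
It fails at once if the pole forces the locker, hatch or eye with more than 15 N (contact force between pole and locker above 15 N).
It fails at once if the gripper touches the locker or its hatch (contact force between the fingers and locker above 0.5 N).
It fails at once if the arm touches the locker or its hatch (contact force between the arm and locker above 0.5 N).
It fails at once if a bystander is disturbed (distance of any of mug, spool from where it was at the start of the episode above 0.02 m).
It also fails if it takes over 72 s, if anything falls off the work surface, if the arm or the gripper's body presses on something with over 40 N, if the wrist force passes 120 N, or if a joint passes its speed limit or range.

## Working session

There is one attempt and no reset: what is moved stays moved. The work goes in short steps, Python scripts to look and compute and a tool call to move; the robot and the scene stay as the last step left them, time stands still between calls to the robot, and variables do not carry over. Pictures are saved under pics/ and viewed, at most 10 in all, crops included, and the job is handed in when it is done.

Besides the shell and the picture viewer there is one more tool, called after "Call:" as name(argument=value, ...) on one line, values as JSON. carry_out: Moves the arm, as the interface text tells. Its arguments: {"type":"object","properties":{"steps":{"type":"array"},"squeeze":{"type":"number"}},"required":["steps"]}

```bash
mkdir -p pics
cat > h.py <<'E'
import numpy as np, cv2
from workcell import manip, optics, order
def cam(n):
    c=optics.get_calibration(n);K=np.array([[c['fx'],0,c['cx']],[0,c['fy'],c['cy']],[0,0,1]]);return c,K,np.array(c['dist_coeffs'])
def T(n,st=None):
    c,K,d=cam(n)
    if 'rvec' in c:
        R=cv2.Rodrigues(np.array(c['rvec'],float))[0];M=np.eye(4);M[:3,:3]=R.T;M[:3,3]=-R.T@np.array(c['tvec'],float).ravel();return M
    from scipy.spatial.transform import Rotation as Ro
    M=np.eye(4);M[:3,:3]=Ro.from_euler('xyz',st['orientation']).as_matrix();M[:3,3]=st['tool_pos'];return M@np.array(c['T_tool_cam'])
def pts(n,depth,uv,st=None):
    c,K,d=cam(n);uv=np.asarray(uv,float).reshape(-1,2)
    z=depth[uv[:,1].astype(int),uv[:,0].astype(int)]
    u=cv2.undistortPoints(uv[:,None],K,d)[:,0]
    P=np.c_[u*z[:,None],z];M=T(n,st);return P@M[:3,:3].T+M[:3,3]
def proj(n,P,st=None):
    c,K,d=cam(n);M=np.linalg.inv(T(n,st));return cv2.projectPoints(np.asarray(P,float).reshape(-1,3),cv2.Rodrigues(M[:3,:3])[0],M[:3,3],K,d)[0][:,0]
def save(name,img): cv2.imwrite('pics/'+name,img[...,::-1])
E
python3 - <<'E'
from h import *
np.set_printoptions(precision=4,suppress=True)
s=manip.read_state();print(s)
for n in ('side','top'):
    p,d=optics.capture(n);save(n+'0.png',p);np.save(n+'0d.npy',d)
    print(n,T(n))
    for l in ('locker','slot_mid','hinge_line','pole','stand','mug','spool','monitor_corner'):
        for r in optics.pinpoint(l,n)[:3]: print(l,np.round(r['position'],4),round(r['score'],2),proj(n,r['position']).round())
E
```

```text
{'clock': 0.0, 'q': array([ 1.1543,  0.0919,  1.2319, -0.    ,  1.8198, -0.0567]), 'qvel': array([ 0.0003, -0.    ,  0.0005,  0.0006, -0.    ,  0.0012]), 'joint_torque': array([  0.001 , -45.8726, -41.8027,  -0.0001,   0.0115,  -0.    ]), 'tool_pos': array([0.2111, 0.5613, 0.2301]), 'orientation': array([-3.1396, -0.0001,  2.7818]), 'contact_force': array([-0.2996, -0.5011,  0.5741]), 'wrist_torque': array([0.0039, 0.0813, 0.0116]), 'gripper_force': 0.0, 'grip_width': 0.0851678141230004}
side [[ 0.656  -0.6487  0.3858  0.194 ]
 [-0.7546 -0.5743  0.3175 -0.3912]
 [ 0.0156 -0.4994 -0.8662  1.0918]
 [ 0.      0.      0.      1.    ]]
locker [ 0.7123 -0.0756  0.0047] 0.62 [[343. 201.]]
slot_mid [ 0.6326 -0.059   0.2344] 0.67 [[326. 176.]]
hinge_line [ 0.665  -0.0626  0.1296] 0.72 [[333. 188.]]
pole [ 0.5072 -0.4257  0.0551] 0.86 [[398. 318.]]
pole [ 0.5307 -0.289   0.0035] 0.7 [[360. 284.]]
stand [ 0.504  -0.4313 -0.0005] 0.88 [[395. 324.]]
mug [ 0.4429  0.1936 -0.0014] 0.91 [[227. 208.]]
spool [ 0.487   0.2668 -0.0029] 0.73 [[222. 187.]]
spool [ 0.7109 -0.0752  0.0045] 0.36 [[343. 201.]]
monitor_corner [0.501  0.0783 0.339 ] 0.56 [[250. 155.]]
top [[ 0.3303 -0.9034  0.2733  0.1449]
 [-0.9439 -0.3166  0.0942 -0.2178]
 [ 0.0015 -0.2891 -0.9573  1.7846]
 [ 0.      0.      0.      1.    ]]
locker [ 0.7161 -0.0714 -0.0056] 0.96 [[336. 186.]]
locker [ 0.6295 -0.0617  0.2295] 0.71 [[326. 186.]]
locker [ 0.5058 -0.4282 -0.0011] 0.69 [[409. 268.]]
slot_mid [ 0.6302 -0.0585  0.2287] 0.77 [[325. 186.]]
slot_mid [ 0.7132 -0.0733 -0.0034] 0.75 [[336. 187.]]
hinge_line [ 0.6651 -0.0645  0.1304] 0.6 [[330. 186.]]
pole [ 0.5021 -0.4292  0.0552] 0.59 [[412. 267.]]
pole [ 0.5312 -0.287   0.0032] 0.55 [[375. 249.]]
stand [ 0.5046 -0.4312  0.0003] 0.76 [[410. 268.]]
mug [0.4446 0.1955 0.0002] 0.6 [[244. 228.]]
spool [0.4892 0.2704 0.0029] 0.61 [[230. 211.]]
monitor_corner [0.4983 0.074  0.3379] 0.86 [[271. 200.]]
```

View pics/side0.png

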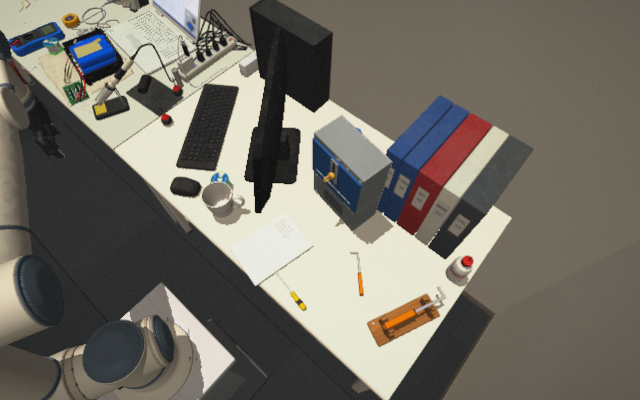

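Run:
```python
import cv2
a=cv2.imread('pics/side0.png')[230:390,300:500];b=cv2.imread('pics/side0.png')[120:280,260:460]
cv2.imwrite('pics/c0.png',cv2.resize(cv2.hconcat([a,b]),(800,320),interpolation=cv2.INTER_CUBIC))
```

```text
(no output)
```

View pics/c0.png

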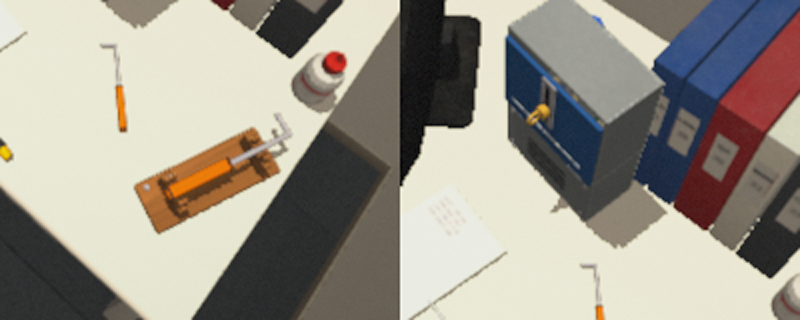

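The job's pole is the large one in the stand at (398,318). The look-alikes are the small loose hook at (360,272) and the yellow screwdriver at (295,295). The brass eye is at about (329,177), and its strap is on the blue hatch.

Run:
```python
from h import *
np.set_printoptions(precision=4,suppress=True)
def pca(P):
    m=np.median(P,0);P=P[np.linalg.norm(P-m,axis=1)<.2];c=P.mean(0);v=np.linalg.svd(P-c,full_matrices=False);return c,v[2]
for n in ('side','top'):
    p=cv2.imread(f'pics/{n}0.png');d=np.load(n+'0d.npy');h=cv2.cvtColor(p,cv2.COLOR_BGR2HSV)
    H,W=d.shape;v,u=np.mgrid[:H,:W];uv=np.c_[u.ravel(),v.ravel()]
    P=pts(n,d,uv).reshape(H,W,3);ok=d>0
    S=h[...,1];V=h[...,2];Hh=h[...,0]
    near=lambda c,r:np.linalg.norm(P-np.array(c),axis=2)<r
    o=ok&near([.504,-.43,.055],.1)&(P[...,2]>.045)&(S>200)&(Hh<16)&(V>170)
    c,vv=pca(P[o]);print(n,'handle',o.sum(),c,vv[0],np.arctan2(vv[0,1],vv[0,0]))
    a=ok&near([.504,-.43,.055],.22)&(P[...,2]>.04)&(S<60)&(P[...,2]<.075)
    print('rodpix',a.sum(),P[a].mean(0))
    # locker top face
    t=ok&near([.71,-.075,.3],.15)&(abs(P[...,2]-.3)<.008)
    q=P[t];r=cv2.minAreaRect((q[:,:2]*1000).astype(np.float32));print('locktop',t.sum(),r)
    b=ok&near([.63,-.06,.23],.1)&(Hh>12)&(Hh<32)&(S>110)
    print('brass',b.sum(),P[b].mean(0),P[b].min(0),P[b].max(0), 'px',u[b].min(),u[b].max(),v[b].min(),v[b].max())
    bl=ok&near([.66,-.06,.23],.14)&(Hh>95)&(Hh<125)&(S>120)&(P[...,2]>.14)&(P[...,2]<.28)&(P[...,0]<.7)
    c,vv=pca(P[bl]);print('hatch',bl.sum(),c,vv[2],np.arctan2(vv[2,1],vv[2,0]))
```

```text
side handle 191 [ 0.5072 -0.4309  0.0627] [-0.9133  0.4074 -0.0045] 2.722021359017617
rodpix 156 [ 0.6275 -0.473   0.0584]
locktop 2559 ((749.39111328125, -96.59056091308594), (229.6868438720703, 175.96054077148438), 79.89159393310547)
brass 68 [ 0.6418 -0.0631  0.2232] [ 0.6221 -0.0732  0.1748] [ 0.6632 -0.0435  0.2336] px 323 334 172 181
hatch 993 [ 0.6573 -0.0746  0.2207] [-0.9848  0.1739 -0.0021] 2.966846499875757
  return _methods._mean(a, axis=axis, dtype=dtype,
  ret = um.true_divide(
<stdin>:4: RuntimeWarning: Mean of empty slice.
Traceback (most recent call last):
IndexError: index 0 is out of bounds for axis 0 with size 0
```

Call:
carry_out(steps=[-0.84,-0.98,0,0.43,1,-0.84,-0.98,0,0,1,-0.84,-0.98,0,0,1,-0.84,-0.98,0,0,1,-0.84,-0.98,0,0,1,-0.84,-0.98,0,0,1,-0.84,-0.98,0,0,1,-0.84,-0.98,0,0,1,-0.84,-0.98,0,0,1,-0.84,-0.98,0,0,1,-0.84,-0.98,0,0,1,-0.84,-0.98,0,0,1,-0.84,-0.98,0,0,1,-0.84,-0.98,0,0,1,-0.84,-0.98,0,0,1,-0.84,-0.98,0,0,1,-0.84,-0.98,0,0,1,-0.84,-0.98,0,0,1,-0.84,-0.98,0,0,1,-0.84,-0.98,0,0,1])

```text
clock: 2.9
tool_pos: [0.3599, 0.0661, 0.2315]
orientation: [3.141, 0.001, 2.722]
contact_force: [0.2, 0.7, -0.4]
grip_width: 0.0856
gripper_force: 0.0
```

Call:
carry_out(steps=[-0.84,-0.98,0,0,1,-0.84,-0.98,0,0,1,-0.84,-0.98,0,0,1,-0.84,-0.98,0,0,1,-0.84,-0.98,0,0,1,-0.84,-0.98,0,0,1,-0.84,-0.98,0,0,1,-0.84,-0.98,0,0,1,-0.84,-0.98,0,0,1,-0.84,-0.98,0,0,1,-0.84,-0.98,0,0,1,-0.84,-0.98,0,0,1,-0.84,-0.98,0,0,1,-0.84,-0.98,0,0,1,-0.84,-0.98,0,0,1,-0.84,-0.98,0,0,1,-0.84,-0.98,0,0,1,-0.84,-0.98,0,0,1,-0.84,-0.98,0,0,1,0,0,0,0,1])

```text
clock: 4.9
tool_pos: [0.4992, -0.4054, 0.2295]
orientation: [-3.141, -0.002, 2.719]
contact_force: [-0.3, -0.3, 0.1]
grip_width: 0.0853
gripper_force: 0.0
```

```bash
cat >> h.py <<'E'
from scipy.spatial.transform import Rotation as Ro
def go(goal,yaw=None,st=None):
    st=st or manip.read_state();R=Ro.from_euler('xyz',st['orientation']).as_matrix()
    y0=st['orientation'][2]
    if yaw is not None:
        R=Ro.from_euler('xyz',[np.pi,0,yaw]).as_matrix();t=-(yaw-y0+np.pi)%(2*np.pi)
        t=-((yaw-y0+np.pi)%(2*np.pi)-np.pi);print('turn units',round(np.degrees(t)/8,3))
    print('pos',np.round(st['tool_pos'],4),'yaw',round(y0,4),'units',np.round(R.T@(np.array(goal)-st['tool_pos'])/.02,2),'F',np.round(st['contact_force'],2),'t',st['clock'],'w',round(st['grip_width'],4))
def orient():
    pass
E
python3 - <<'E'
from h import *
np.set_printoptions(precision=4,suppress=True)
s=manip.read_state();print(optics.get_calibration('wrist')['T_tool_cam'])
n='wrist';p,d=optics.capture(n);save('w1.png',p)
v,u=np.mgrid[:400,:640];P=pts(n,d,np.c_[u.ravel(),v.ravel()],s).reshape(400,640,3)
h=cv2.cvtColor(p,cv2.COLOR_RGB2HSV)
o=(d>0)&(h[...,1]>200)&(h[...,0]<16)&(h[...,2]>150)&(np.linalg.norm(P-[.506,-.43,.06],axis=2)<.1)&(P[...,2]>.05)
q=P[o];print(o.sum())
if o.sum()>50:
    r=cv2.minAreaRect((q[:,:2]*1000).astype(np.float32));print(r,q.mean(0),q.min(0),q.max(0))
for l in ('pole','stand'): print(l,[(np.round(r['position'],4),round(r['score'],2)) for r in optics.pinpoint(l,n)[:2]])
go([.506,-.43,.036],2.722,s)
E
```

```text
[[-0.0006 -0.956  -0.2934  0.0754]
 [ 1.     -0.001   0.0014 -0.0007]
 [-0.0016 -0.2934  0.956  -0.1435]
 [ 0.      0.      0.      1.    ]]
286
((511.078857421875, -431.8330078125), (13.528406143188477, 76.73932647705078), 65.03799438476562) [ 0.5166 -0.4329  0.0646] [ 0.4782 -0.4526  0.0623] [ 0.5473 -0.4107  0.0666]
pole [(array([ 0.5095, -0.43  ,  0.0532]), 0.71), (array([ 0.5311, -0.288 ,  0.0056]), 0.68)]
stand [(array([ 0.5021, -0.4281,  0.0023]), 0.6)]
turn units -0.019
pos [ 0.4992 -0.4054  0.2295] yaw 2.7194 units [-0.81 -0.99  9.68] F [-0.27 -0.3   0.1 ] t 4.9 w 0.0853
```

View pics/w1.png

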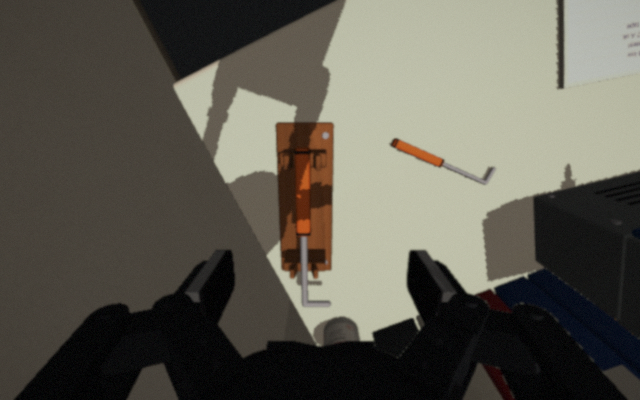

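The wrist view confirms the choice: the large pole lies in its stand, with its handle running from (302,152) to (304,235), its corner at (304,302) and its peg tip at (329,302).

```bash
cat >> h.py <<'E'
def ray(n,uv,z,st=None):
    c,K,d=cam(n);u=cv2.undistortPoints(np.asarray(uv,float).reshape(-1,1,2),K,d)[:,0];M=T(n,st)
    D=np.c_[u,np.ones(len(u))]@M[:3,:3].T;return M[:3,3]+D*((np.atleast_1d(z)-M[2,3])/D[:,2])[:,None]
E
python3 - <<'E'
from h import *
s=manip.read_state()
Q=ray('wrist',[(302,152),(304,235),(304,302),(329,302)],[.064,.064,.059,.059],s);print(Q)
e=Q[2]-Q[0];print(np.arctan2(e[1],e[0]),(Q[0]+Q[1])/2)
c=(Q[0]+Q[1])/2
go([c[0],c[1],.036],2.722,s)
E
```

```text
[[ 0.46439914 -0.40799418  0.064     ]
 [ 0.550747   -0.44595968  0.064     ]
 [ 0.63538725 -0.4857911   0.059     ]
 [ 0.64817169 -0.45728383  0.059     ]]
-0.4269911854275745 [ 0.50757307 -0.42697693  0.064     ]
turn units -0.002
pos [ 0.4994 -0.4026  0.2312] yaw 2.7218 units [-0.87 -0.95  9.76] F [ 0.4  -0.08 -0.42] t 5.05 w 0.0853
```

Call:
carry_out(steps=[-0.41,-0.5,0.9,0,1,-0.41,-0.5,0.9,0,1,0,0,0.9,0,1,0,0,0.9,0,1,0,0,0.9,0,1,0,0,0.9,0,1,0,0,0.9,0,1,0,0,0.9,0,1,0,0,0.9,0,0.5,0,0,0.9,0,0,0,0,0.75,0,-0.2,0,0,0,0,-1,0,0,0,0,-1,0,0,0,0,-1,0,0,0,0,-1], squeeze=110)

```text
clock: 6.55
tool_pos: [0.5067, -0.4284, 0.0374]
orientation: [-3.141, 0.002, 2.722]
contact_force: [0.1, -0.2, -1.9]
grip_width: 0.0141
gripper_force: 107.2
```

Run:
```python
from h import *
s=manip.read_state();print(s['gripper_force'],s['wrist_torque']);go([.506,-.428,.036],2.722,s)
```

```text
107.16431379318237 [0.01791636 0.01175441 0.08565411]
turn units -0.002
pos [ 0.5067 -0.4284  0.0374] yaw 2.7218 units [0.04 0.   0.07] F [ 0.13 -0.24 -1.86] t 6.55 w 0.0141
```

Call:
carry_out(steps=[0,0,-0.5,0,-1,0,0,-0.8,0,-1,0,0,-1,0,-1,0,0,-1,0,-1,0,0,-1,0,-1,0,0,-1,-0.35,-1,0,0,-1,-0.35,-1,0,0,-1,-0.35,-1,0,0,-1,-0.35,-1,0,0,-0.7,-0.35,-1])

```text
clock: 7.55
tool_pos: [0.5066, -0.4282, 0.2207]
orientation: [-3.139, 0.004, 2.968]
contact_force: [1.0, -0.7, -1.7]
grip_width: 0.014
gripper_force: 107.4
```

Call:
carry_out(steps=[0.41,0.91,0,0,-1,0.41,0.91,0,0,-1,0.41,0.91,0,0,-1,0.41,0.91,0,0,-1,0.41,0.91,0,0,-1,0.41,0.91,0,0,-1,0.41,0.91,0,0,-1,0.41,0.91,0,0,-1,0.41,0.91,0,0,-1,0.41,0.91,0,0,-1,0.41,0.91,0,0,-1,0.41,0.91,0,0,-1,0.41,0.91,0,0,-1,0.41,0.91,0,0,-1,0.41,0.91,0,0,-1,0.41,0.91,0,0,-1,0.41,0.91,0,0,-1,0.41,0.91,0,0,-1,0,0,0,0,-1])

```text
clock: 9.45
tool_pos: [0.418, -0.078, 0.2188]
orientation: [3.141, 0.004, 2.969]
contact_force: [0.2, -0.7, -2.3]
grip_width: 0.0144
gripper_force: 107.6
```

Run:
```python
from h import *
np.set_printoptions(precision=4,suppress=True)
s=manip.read_state();go([.478,-.091,.217],2.967,s)
p,d=optics.capture('wrist');save('w2.png',p);np.save('w2d.npy',d)
S,_=optics.capture('side');T2,_=optics.capture('top')
f=lambda I,x,y,w,h,k:cv2.resize(I[y:y+h,x:x+w],(w*k,h*k),interpolation=cv2.INTER_CUBIC)
a=f(S,290,140,100,75,4);b=f(T2,290,150,100,75,4)
save('c2.png',np.vstack([np.hstack([a,b]),f(p,120,170,400,150,2)]))
```

```text
turn units 0.011
pos [ 0.418  -0.078   0.2188] yaw 2.9685 units [-3.07 -0.12  0.09] F [ 0.24 -0.66 -2.35] t 9.45 w 0.0144
```

View pics/c2.png

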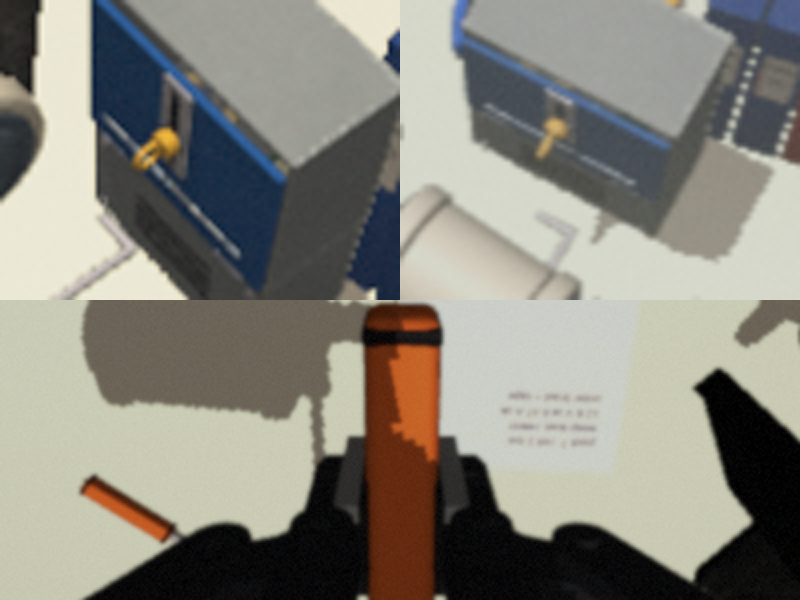

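The side crop shows the ring centred at about (326.5,178), with its collar up and to the right at (332,175.5). The top crop shows the ring nearly edge-on at about (326.5,187). The hook is clear in both, with its corner at (323,202) in the side view.

```bash
cat > tri.py <<'E'
from h import *
from scipy.optimize import least_squares
def tri(us,ut,nd=None):
    f=lambda X:np.r_[(proj('side',X)-us).ravel(),(proj('top',X)-ut).ravel(),([(X@[.174,.985,0]-nd)/.0015] if nd else [])]
    r=least_squares(f,[.63,-.06,.22]);return r.x,r.fun
E
python3 - <<'E'
from tri import *
np.set_printoptions(precision=4,suppress=True)
print('eye',*tri((326.5,178.25),(326.5,187.25),.052))
print('eye noplane',*tri((326.5,178.25),(326.5,187.25)))
print('collar',*tri((290+168/4,140+142/4),(290+158/4,150+128/4),.052))
# hook: corner & peg tip in crops
print('corner',*tri((290+133/4,140+247/4),(290+172/4,150+233/4)))
print('tip',*tri((290+103/4,140+218/4),(290+139/4,150+215/4)))
s=manip.read_state();x=np.array([.985,-.174,0]);y=np.array([.174,.985,0]);h=s['tool_pos']+[0,0,.018]
for P in(h+.145*x,h+.145*x+.033*y):print('expected',P,proj('side',P),proj('top',P))
for n in('side','top'):print(n,optics.get_calibration(n)['fx'])
E
```

```text
eye [ 0.6334 -0.0597  0.2179] [-0.3731  0.5033 -0.5134 -1.1195 -0.3796]
eye noplane [ 0.6266 -0.0649  0.2336] [-0.3216  0.1025  0.33   -0.2548]
collar [ 0.6544 -0.0632  0.2121] [-0.0741  0.2695 -0.501  -0.5872 -0.2441]
corner [ 0.5614 -0.1093  0.2449] [-0.1505  0.0539  0.1556 -0.1308]
tip [ 0.5688 -0.0778  0.2364] [-0.0335  0.0126  0.0339 -0.0295]
expected [ 0.5612 -0.1052  0.2356] [[321.7441 202.702 ]] [[331.9078 208.5721]]
expected [ 0.5669 -0.0727  0.2356] [[313.7713 194.0418]] [[323.1323 203.8349]]
side 376.180446955298
top 489.9966086069509
```

Run:
```python
from h import *
np.set_printoptions(precision=3,suppress=True)
for n in('side','top'):
    d=np.load(n+'0d.npy');v,u=np.mgrid[:400,:640];P=pts(n,d,np.c_[u.ravel(),v.ravel()])
    q=P[(d.ravel()>0)&(P[:,2]>.15)&(P[:,2]<.4)&(P[:,1]<-.17)&(P[:,1]>-.5)&(P[:,0]>.4)]
    print(n,len(q),np.percentile(q,[1,50,99],axis=0)) if len(q) else None
print(optics.get_calibration('wrist')['fx'],optics.get_calibration('wrist')['cx'],optics.get_calibration('wrist')['cy'])
go([.535,-.194,.28],2.967)
```

```text
side 17492 [[ 0.703 -0.494  0.158]
 [ 0.903 -0.324  0.309]
 [ 1.042 -0.172  0.396]]
top 9720 [[ 0.733 -0.491  0.163]
 [ 0.906 -0.315  0.31 ]
 [ 1.045 -0.172  0.394]]
297.44367335738775 320.29913328915296 197.34494584583
turn units -0.006
pos [ 0.418 -0.08   0.218] yaw 2.9662 units [-6.73 -4.6  -3.12] F [ 0.38 -0.84 -1.74] t 9.6 w 0.0143
```

Call:
carry_out(steps=[0,-0.92,-0.62,0,-1,0,-0.92,-0.62,0,-1,0,-0.92,-0.62,0,-1,0,-0.92,-0.62,0,-1,0,-0.92,-0.62,0,-1,-0.96,0,0,0,-1,-0.96,0,0,0,-1,-0.96,0,0,0,-1,-0.96,0,0,0,-1,-0.96,0,0,0,-1,-0.96,0,0,0,-1,-0.96,0,0,0,-1,0,0,0,0,-1])

```text
clock: 10.9
tool_pos: [0.5356, -0.1949, 0.277]
orientation: [3.141, -0.002, 2.965]
contact_force: [-1.2, 0.4, -1.7]
grip_width: 0.0141
gripper_force: 107.7
```

Run:
```python
from h import *
np.set_printoptions(precision=4,suppress=True)
s=manip.read_state();go([.535,-.194,.28],2.967,s)
p,d=optics.capture('wrist');save('w3.png',p);np.save('w3d.npy',d)
import pickle;pickle.dump(s,open('w3s.pkl','wb'))
h=cv2.cvtColor(p,cv2.COLOR_RGB2HSV);b=(h[...,0]>12)&(h[...,0]<32)&(h[...,1]>110)&(d>0)&(d<.35)
v,u=np.where(b);print(len(u))
x,y=int(np.median(u)),int(np.median(v)); print(x,y)
P=pts('wrist',d,np.c_[u,v],s);print(np.percentile(P,[5,50,95],axis=0))
x0,y0=max(0,min(540,x-50)),max(0,min(325,y-37))
print(x0,y0);save('c3.png',cv2.resize(p[y0:y0+75,x0:x0+100],(800,600),interpolation=cv2.INTER_CUBIC))
```

```text
turn units -0.012
pos [ 0.5356 -0.1949  0.277 ] yaw 2.9653 units [ 0.04  0.04 -0.15] F [-1.19  0.43 -1.66] t 10.9 w 0.0141
2258
506 311
[[ 0.4989 -0.2364  0.1059]
 [ 0.5735 -0.0642  0.2301]
 [ 0.6519  0.098   0.3683]]
456 274
```

View pics/c3.png

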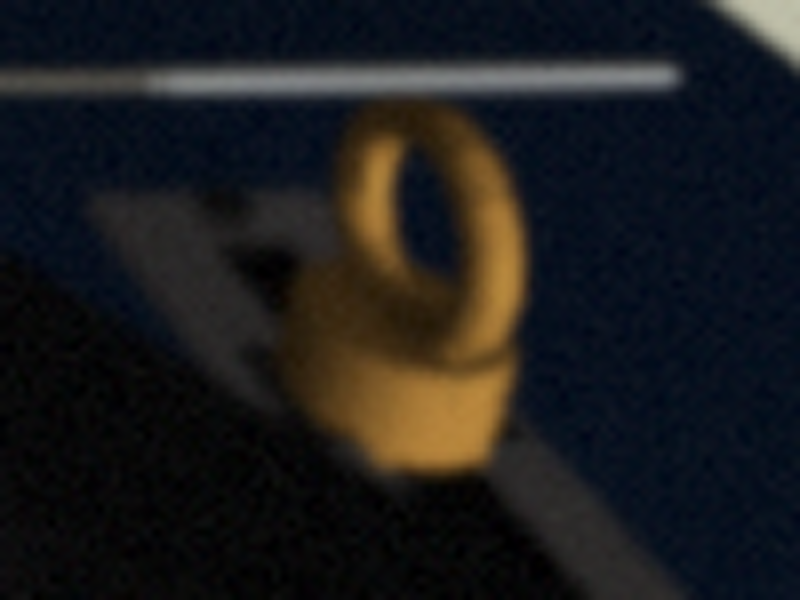

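The ring is clear in the close view. Its outer edges in the crop are left 338, right 526 and top 99. The hole is centred at about (431,215) in the crop, which is about (510,301) in the full image.

Run:
```python
from h import *
import pickle
from scipy.optimize import least_squares
np.set_printoptions(precision=4,suppress=True)
s=pickle.load(open('w3s.pkl','rb'))
lx=np.array([.985,-.174,0]);ly=np.array([.174,.985,0]);lz=np.array([0,0,1.])
a,b=[q.ravel() for q in np.meshgrid(np.linspace(0,2*np.pi,60),np.linspace(0,2*np.pi,16))]
tor=((.0105+.0025*np.cos(b))*np.cos(a))[:,None]*lx+((.0105+.0025*np.cos(b))*np.sin(a))[:,None]*lz+(.0025*np.sin(b))[:,None]*ly
t=np.linspace(0,2*np.pi,60)
def hole(X): # visible hole centre: intersect of two rim circles r8 approx at +-1.5mm
    return proj('wrist',X+(.0085*np.cos(t))[:,None]*lx+(.0085*np.sin(t))[:,None]*lz,s).mean(0)
def f(X,nd):
    q=proj('wrist',X+tor,s)
    return np.r_[q[:,0].min()-(456+338/8),q[:,0].max()-(456+526/8),q[:,1].min()-(274+99/8),hole(X)-[456+431/8,274+215/8],(X@ly-nd)/.002*1.]
for nd in(.052,):
    r=least_squares(lambda X:f(X,nd),[.63,-.06,.225],diff_step=1e-4);print(r.x,r.x@ly,r.fun)
r=least_squares(lambda X:f(X,0)[:5],[.63,-.06,.225],diff_step=1e-4);print('free',r.x,r.x@ly,r.fun)
d=np.load('w3d.npy')
for c in((506,292),(519,305),(511,313),(500,298)):
    print(c,pts('wrist',d,[c],s))
```

```text
[ 0.6345 -0.0587  0.2212] 0.05258372895280355 [ 0.0449  0.124  -1.254  -0.2896  1.2378  0.2919]
free [ 0.6438 -0.0517  0.2099] 0.061145630115096127 [ 0.7071 -0.4557 -0.8039 -0.1987  0.793 ]
(506, 292) [[ 0.6624 -0.0337  0.1749]]
(519, 305) [[ 0.6272 -0.0596  0.2345]]
(511, 313) [[ 0.6363 -0.0635  0.2313]]
(500, 298) [[ 0.6353 -0.0623  0.2139]]
```

Call:
carry_out(steps=[0.86,0,0,0,-1,0.86,0,0,0,-1,0.86,0,0.73,0,-1,0.86,0,0.73,0,-1,0,0,0.73,0,-1,0,0.94,0.73,0,-1,0,0.94,0.73,0,-1,0,0.94,0,0,-1,0,0.94,0,0,-1,0,0.94,0,0,-1,0,0,0,0,-1,0,0,0,0,-1])

```text
clock: 12.15
tool_pos: [0.4832, -0.0894, 0.2052]
orientation: [-3.141, 0.0, 2.967]
contact_force: [0.4, 0.8, -1.7]
grip_width: 0.0148
gripper_force: 107.7
```

Run:
```python
from h import *
np.set_printoptions(precision=4,suppress=True)
s=manip.read_state();go([.4842,-.0904,.204],2.967,s);print(s['orientation'],s['wrist_torque'])
S,_=optics.capture('side');T2,_=optics.capture('top')
f=lambda I,x,y,w,h,k:cv2.resize(I[y:y+h,x:x+w],(w*k,h*k),interpolation=cv2.INTER_CUBIC)
save('c4.png',np.hstack([f(S,300,155,50,50,8),f(T2,305,165,50,50,8)]))
```

```text
turn units -0.002
pos [ 0.4832 -0.0894  0.2052] yaw 2.9667 units [-0.06 -0.04  0.06] F [ 0.4   0.84 -1.71] t 12.15 w 0.0148
[-3.1411  0.0002  2.9667] [-0.012   0.0205  0.0043]
```

View pics/c4.png

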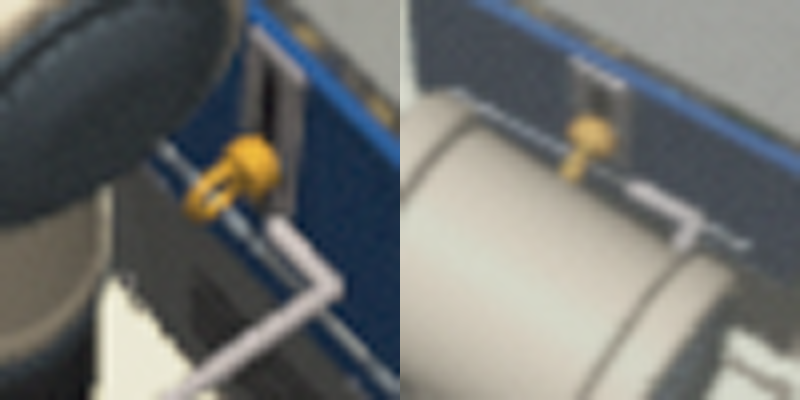

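The side crop shows the ring centre at (212,192), the peg tip at (275,222) and the corner at (337,290). Extending the peg line passes slightly behind or above the ring. In the top crop the arm partly hides the ring, at about (574,168), and the peg tip is at (635,188).

Run:
```python
from h import *
from scipy.optimize import least_squares
np.set_printoptions(precision=4,suppress=True)
s=manip.read_state()
lx=np.array([.985,-.174,0]);ly=np.array([.174,.985,0]);lz=np.array([0,0,1.])
c=s['tool_pos']+.142*lx+[0,0,.0176];tip=c+.033*ly
ps=lambda q:np.array([300+q[0]/8,155+q[1]/8]);pt=lambda q:np.array([305+(q[0]-400)/8,165+q[1]/8])
print('pred corner/tip',[(proj(n,P)[0]) for P in(c,tip) for n in('side','top')])
print('obs',ps((337,290)),pt((697,222)),ps((275,222)),pt((635,188)))
B=np.c_[lx,ly,lz]
# camera pixel bias from corner+tip mean, then eye
bs=((ps((337,290))-proj('side',c)[0])+(ps((275,222))-proj('side',tip)[0]))/2
bt=((pt((697,222))-proj('top',c)[0])+(pt((635,188))-proj('top',tip)[0]))/2
print('bias',bs,bt)
e0=np.array([.634,-.059,.2215]);es=ps((212,192))-bs;et=pt((574,168))-bt
for w in(0,.3,1):
    g=lambda a:np.r_[proj('side',e0+B@a)[0]-es,w*(proj('top',e0+B@a)[0]-et),a[1]/.002]
    r=least_squares(g,[0,0,0]);print(w,'eye shift in locker axes mm',r.x*1000,r.fun)
```

```text
pred corner/tip [array([339.3159, 191.8019]), array([340.5085, 193.6553]), array([331.3768, 183.5471]), array([331.8596, 189.0418])]
obs [342.125 191.25 ] [342.125 192.75 ] [334.375 182.75 ] [334.375 188.5  ]
bias [ 2.9036 -0.6745] [ 2.0659 -0.7236]
0 eye shift in locker axes mm [-8.9576  0.     -0.9059] [ 0. -0. -0.  0.  0.]
0.3 eye shift in locker axes mm [-8.6897  0.0595 -1.0282] [ 0.0605 -0.0425 -0.0301  0.3235  0.0297]
1 eye shift in locker axes mm [-7.1413  0.4729 -1.713 ] [ 0.394  -0.309   0.0168  0.701   0.2364]
```

Run:
```python
from h import *
from scipy.optimize import least_squares
np.set_printoptions(precision=4,suppress=True)
s=manip.read_state()
lx=np.array([.985,-.174,0]);ly=np.array([.174,.985,0]);lz=np.array([0,0,1.]);B=np.c_[lx,ly,lz]
c=s['tool_pos']+.142*lx+[0,0,.0176]
for n in('side','top'):print(n,'px per 10mm lx,ly,lz',[(proj(n,c+.01*k)-proj(n,c))[0] for k in(lx,ly,lz)])
b=np.array([2.9,-.67]);t=np.array([2.07,-.72])
g=lambda a:np.r_[(proj('side',c+B@a)-proj('side',c))[0]-b,(proj('top',c+B@a)-proj('top',c))[0]-t]
r=least_squares(g,[0,0,0]);print('hook shift mm',r.x*1000,r.fun)
# silhouettes: mouth check on stationary points: stand/hinge
for n in('side','top'):
  for l in('slot_mid','hinge_line'):
    print(n,l,[(np.round(q['position'],4)) for q in optics.pinpoint(l,n)[:1]])
```

```text
side px per 10mm lx,ly,lz [array([ 2.8264, -2.0052]), array([-2.4266, -2.5231]), array([ 0.2508, -1.8937])]
top px per 10mm lx,ly,lz [array([ 1.4378, -2.4912]), array([-2.6261, -1.4008]), array([ 0.1071, -0.8943])]
hook shift mm [ 4.096  -5.8382  6.8451] [-0.1275  0.0352  0.1357 -0.0952]
side slot_mid [array([ 0.6341, -0.0577,  0.2375])]
side hinge_line [array([ 0.6631, -0.0661,  0.1269])]
top slot_mid [array([ 0.6282, -0.0619,  0.2325])]
top hinge_line [array([ 0.6688, -0.064 ,  0.1323])]
```

Call:
carry_out(steps=[0.85,0,0,0,-1,0.85,0,0,0,-1,0,0.66,0,0,-1,0,0.67,0,0,-1,0,0.67,0,0,-1,-0.2,0,0,0,-1,-0.15,0,0,0,-1,0,0,0,0,-1,0,0,0,0,-1])

```text
clock: 13.35
tool_pos: [0.4636, -0.0453, 0.205]
orientation: [-3.141, -0.001, 2.966]
contact_force: [0.5, -0.1, -2.0]
grip_width: 0.0144
gripper_force: 107.7
```

Call:
carry_out(steps=[-0.05,0,0,0,-1,-0.05,0,0,0,-1,0,0,0,0,-1])

```text
clock: 13.65
tool_pos: [0.4655, -0.0456, 0.2053]
orientation: [-3.142, 0.0, 2.966]
contact_force: [-0.9, 0.2, -1.5]
grip_width: 0.0144
gripper_force: 107.7
```

Call:
carry_out(steps=[-0.05,0,0,0,-1,-0.05,0,0,0,-1,0,0,0,0,-1])

```text
clock: 13.95
tool_pos: [0.4675, -0.0457, 0.2053]
orientation: [-3.142, 0.0, 2.966]
contact_force: [0.8, 0.5, -1.0]
grip_width: 0.0143
gripper_force: 107.7
```

Call:
carry_out(steps=[-0.05,0,0,0,-1,-0.05,0,0,0,-1,0,0,0,0,-1])

```text
clock: 14.25
tool_pos: [0.4694, -0.046, 0.2052]
orientation: [-3.142, -0.0, 2.966]
contact_force: [-0.2, 0.7, -1.6]
grip_width: 0.0141
gripper_force: 107.7
```

Call:
carry_out(steps=[-0.05,0,0,0,-1,-0.05,0,0,0,-1,0,0,0,0,-1])

```text
clock: 14.55
tool_pos: [0.4699, -0.0462, 0.205]
orientation: [-3.141, -0.004, 2.966]
contact_force: [-8.2, 0.5, -0.5]
grip_width: 0.0143
gripper_force: 108.0
```

Call:
carry_out(steps=[0.2,0,0,0,-1,0,0,-0.7,0,-1,0,0,-0.7,0,-1,0,0,0,0,-1,-0.5,0,0,0,-1,-0.55,0,0,0,-1,0,0,0.1,0,-1,0,0,0.1,0,-1,0,0,0,0,-1])

```text
clock: 15.45
tool_pos: [0.4878, -0.0493, 0.2282]
orientation: [-3.142, -0.002, 2.966]
contact_force: [-0.0, 0.4, -2.2]
grip_width: 0.0143
gripper_force: 108.1
```

Call:
carry_out(steps=[0,0,0.05,0,-1,0,0,0.05,0,-1,0,0,0,0,-1])

```text
clock: 15.75
tool_pos: [0.4879, -0.0493, 0.2272]
orientation: [-3.142, -0.0, 2.966]
contact_force: [0.2, -0.8, -0.9]
grip_width: 0.0144
gripper_force: 108.1
```

Call:
carry_out(steps=[0,0,0.05,0,-1,0,0,0.05,0,-1,0,0,0,0,-1])

```text
clock: 16.05
tool_pos: [0.488, -0.0494, 0.2251]
orientation: [-3.142, -0.0, 2.966]
contact_force: [0.4, 0.1, -1.8]
grip_width: 0.0144
gripper_force: 108.1
```

Call:
carry_out(steps=[0,0,0.05,0,-1,0,0,0.05,0,-1,0,0,0,0,-1])

```text
clock: 16.35
tool_pos: [0.488, -0.0493, 0.223]
orientation: [3.142, -0.0, 2.966]
contact_force: [0.4, -0.3, -2.0]
grip_width: 0.0141
gripper_force: 108.1
```

Call:
carry_out(steps=[0,0,0.05,0,-1,0,0,0.05,0,-1,0,0,0,0,-1])

```text
clock: 16.65
tool_pos: [0.488, -0.0493, 0.221]
orientation: [-3.142, -0.0, 2.966]
contact_force: [-0.5, -0.2, -1.0]
grip_width: 0.014
gripper_force: 108.1
```

Call:
carry_out(steps=[0,0,0.05,0,-1,0,0,0.05,0,-1,0,0,0,0,-1])

```text
clock: 16.95
tool_pos: [0.488, -0.0493, 0.2191]
orientation: [-3.142, -0.0, 2.966]
contact_force: [-0.0, -0.2, -1.5]
grip_width: 0.0145
gripper_force: 108.1
```

Call:
carry_out(steps=[0,0,0.05,0,-1,0,0,0.05,0,-1,0,0,0,0,-1])

```text
clock: 17.25
tool_pos: [0.4882, -0.0494, 0.2174]
orientation: [-3.142, 0.001, 2.966]
contact_force: [0.3, -0.5, -0.3]
grip_width: 0.0141
gripper_force: 108.3
```

Call:
carry_out(steps=[0,0,0.05,0,-1,0,0,0.03,0,-1,0,0,0,0,-1])

```text
clock: 17.55
tool_pos: [0.4883, -0.0494, 0.2161]
orientation: [-3.142, 0.001, 2.966]
contact_force: [0.0, 0.2, 1.2]
grip_width: 0.0141
gripper_force: 108.5
```

Call:
carry_out(steps=[0,0,-0.5,0,-1,0.1,-1,0,0,-1,0,-1,0,0,-1,0,0,0.6,0,-1,0,0,0.6,0,-1,0,0,0,0,-1,0,0,0,0,-1])

```text
clock: 18.25
tool_pos: [0.4788, -0.0877, 0.2008]
orientation: [3.141, -0.002, 2.967]
contact_force: [0.4, 0.1, -0.9]
grip_width: 0.0145
gripper_force: 108.2
```

Run:
```python
from h import *
s=manip.read_state();p=s['tool_pos'];go(p,2.967,s);print('lx',p@[.985,-.174,0],'ly',p@[.174,.985,0],p[2],s['orientation'])
```

```text
turn units -0.0
pos [ 0.4788 -0.0877  0.2008] yaw 2.967 units [0. 0. 0.] F [ 0.44  0.12 -0.92] t 18.25 w 0.0145
lx 0.48690598739004165 ly -0.0030291944485218254 0.2008049035722944 [ 3.14121919e+00 -1.91271559e-03  2.96695817e+00]
```

Call:
carry_out(steps=[-0.02,0.4,0,0,-1,0,0.4,0,0,-1,0,0.1,0,0,-1,0,0.1,0,0,-1,0,0,0,0,-1])

```text
clock: 18.75
tool_pos: [0.4831, -0.0684, 0.2019]
orientation: [-3.142, 0.0, 2.967]
contact_force: [0.2, 0.1, -0.5]
grip_width: 0.0141
gripper_force: 108.2
```

Call:
carry_out(steps=[0,0.08,0,0,-1,0,0.08,0,0,-1,0,0,0,0,-1])

```text
clock: 19.05
tool_pos: [0.4836, -0.0656, 0.2017]
orientation: [3.142, -0.0, 2.966]
contact_force: [-0.2, -0.0, -2.1]
grip_width: 0.0143
gripper_force: 108.2
```

Call:
carry_out(steps=[0,0.08,0,0,-1,0,0.08,0,0,-1,0,0,0,0,-1])

```text
clock: 19.35
tool_pos: [0.4842, -0.0623, 0.2017]
orientation: [3.142, 0.0, 2.966]
contact_force: [0.0, -0.4, -1.6]
grip_width: 0.0143
gripper_force: 108.2
```

Call:
carry_out(steps=[0,0.1,0,0,-1,0,0.1,0,0,-1,0,0.1,0,0,-1,0,0,0,0,-1])

```text
clock: 19.75
tool_pos: [0.4852, -0.0563, 0.2017]
orientation: [3.142, 0.0, 2.966]
contact_force: [0.7, -0.3, -1.6]
grip_width: 0.0143
gripper_force: 108.2
```

Call:
carry_out(steps=[0,0.12,0,0,-1,0,0.12,0,0,-1,0,0.12,0,0,-1,0,0,0,0,-1])

```text
clock: 20.15
tool_pos: [0.4865, -0.0491, 0.2017]
orientation: [3.141, 0.0, 2.967]
contact_force: [0.1, 0.3, -1.3]
grip_width: 0.0143
gripper_force: 108.2
```

Run:
```python
from h import *
s=manip.read_state();p=s['tool_pos'];print('lx',p@[.985,-.174,0],'ly',p@[.174,.985,0],p[2],s['contact_force'])
S,_=optics.capture('side')
save('c5.png',cv2.resize(S[150:210,290:370],(800,600),interpolation=cv2.INTER_CUBIC))
# arc plan: eye rel hinge; R, steps
lx=np.array([.985,-.174,0]);hinge=np.array([.6655,-.0635,.13])
ex=-.031;ez=.0895
for th in np.arange(0,1.55,.1):
    dx=ex*np.cos(th)-ez*np.sin(th)-ex;dz=ez*np.cos(th)+ex*np.sin(th)-ez
    print(round(th,2),np.round(np.array([-dx,-dz])/.02,2))
```

```text
lx 0.4877628249550728 ly 0.03626204841765752 0.20169259703706027 [ 0.09126905  0.31742656 -1.31500659]
0.0 [-0. -0.]
0.1 [0.44 0.18]
0.2 [0.86 0.4 ]
0.3 [1.25 0.66]
0.4 [1.62 0.96]
0.5 [1.96 1.29]
0.6 [2.26 1.66]
0.7 [2.52 2.05]
0.8 [2.74 2.47]
0.9 [2.92 2.91]
1.0 [3.05 3.36]
1.1 [3.14 3.83]
1.2 [3.18 4.3 ]
1.3 [3.18 4.77]
1.4 [3.12 5.24]
1.5 [3.02 5.7 ]
```

View pics/c5.png

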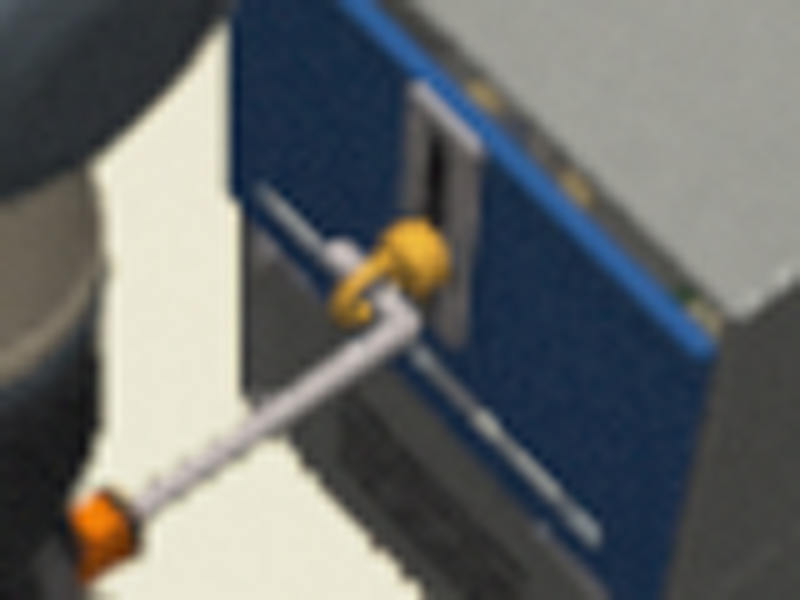

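The peg is through the ring, so I can start the pull along the arc.

Run:
```python
import numpy as np
ex,ez,L=-.031,.0895,.0045
def P(th):
    c,s=np.cos(th),np.sin(th);e=np.array([ex*c-ez*s,ez*c+ex*s]);t=np.array([-e[1],e[0]])/np.hypot(ex,ez);return e+L*t
p=np.array([ex,ez]);print('0',np.round(-(P(0)-p)/.02,3))
for a in np.arange(0,1.55,.1):print(round(a,1),np.round(-(P(a+.1)-P(a))/.02/2,3),'per half')
```

```text
0 [0.213 0.074]
0.0 [0.215 0.099] per half
0.1 [0.204 0.12 ] per half
0.2 [0.191 0.14 ] per half
0.3 [0.176 0.158] per half
0.4 [0.16  0.175] per half
0.5 [0.141 0.19 ] per half
0.6 [0.122 0.203] per half
0.7 [0.101 0.214] per half
0.8 [0.079 0.223] per half
0.9 [0.056 0.23 ] per half
1.0 [0.033 0.235] per half
1.1 [0.009 0.237] per half
1.2 [-0.014  0.237] per half
1.3 [-0.038  0.234] per half
1.4 [-0.061  0.229] per half
1.5 [-0.084  0.222] per half
```

Call:
carry_out(steps=[0.1,0,0.04,0,-1,0.1,0,0.04,0,-1,0.11,0,0.05,0,-1,0.11,0,0.05,0,-1])

```text
clock: 20.6
tool_pos: [0.4788, -0.0482, 0.1983]
orientation: [3.142, 0.002, 2.966]
contact_force: [4.8, -0.0, -1.7]
grip_width: 0.0142
gripper_force: 108.2
```

Call:
carry_out(steps=[0.11,0,0.05,0,-1,0.11,0,0.05,0,-1,0.1,0,0.06,0,-1,0.1,0,0.06,0,-1])

```text
clock: 21.0
tool_pos: [0.4699, -0.0466, 0.1938]
orientation: [-3.142, 0.001, 2.966]
contact_force: [3.5, -1.0, -0.2]
grip_width: 0.0145
gripper_force: 108.2
```

Call:
carry_out(steps=[0.1,0,0.06,0,-1,0.1,0,0.06,0,-1,0.19,0,0.14,0,-1,0.19,0,0.14,0,-1,0.18,0,0.16,0,-1])

```text
clock: 21.5
tool_pos: [0.4546, -0.0438, 0.1824]
orientation: [-3.142, 0.0, 2.966]
contact_force: [3.7, -0.3, -0.1]
grip_width: 0.0141
gripper_force: 108.3
```

Call:
carry_out(steps=[0.18,0,0.16,0,-1,0.16,0,0.175,0,-1,0.16,0,0.175,0,-1])

```text
clock: 21.8
tool_pos: [0.4448, -0.0421, 0.1721]
orientation: [3.142, 0.0, 2.966]
contact_force: [3.9, -0.6, 1.0]
grip_width: 0.0147
gripper_force: 108.5
```

Call:
carry_out(steps=[0.14,0,0.19,0,-1,0.14,0,0.19,0,-1,0.12,0,0.2,0,-1])

```text
clock: 22.1
tool_pos: [0.437, -0.0407, 0.1605]
orientation: [-3.142, 0.0, 2.966]
contact_force: [3.2, -0.4, 1.3]
grip_width: 0.0145
gripper_force: 108.6
```

Call:
carry_out(steps=[0.12,0,0.21,0,-1,0.1,0,0.215,0,-1,0.1,0,0.215,0,-1])

```text
clock: 22.4
tool_pos: [0.4306, -0.0396, 0.1475]
orientation: [-3.142, -0.0, 2.966]
contact_force: [1.8, 0.1, 0.8]
grip_width: 0.0143
gripper_force: 108.7
```

Call:
carry_out(steps=[0.08,0,0.225,0,-1,0.08,0,0.225,0,-1,0.055,0,0.23,0,-1])

```text
clock: 22.7
tool_pos: [0.4263, -0.0388, 0.1338]
orientation: [3.142, -0.001, 2.966]
contact_force: [0.7, 0.5, 0.8]
grip_width: 0.0145
gripper_force: 108.7
```

Call:
carry_out(steps=[0.055,0,0.23,0,-1,0.03,0,0.235,0,-1,0.03,0,0.235,0,-1])

```text
clock: 23.0
tool_pos: [0.4242, -0.0384, 0.1198]
orientation: [3.142, -0.001, 2.966]
contact_force: [-0.9, -0.1, 1.2]
grip_width: 0.0144
gripper_force: 108.7
```

```bash
cat > hat.py <<'E'
from h import *
lx=np.array([.985,-.174,0])
def hat():
  for n in('side','top'):
    p,d=optics.capture(n);save(f'_{n}.png',p)
    h=cv2.cvtColor(p,cv2.COLOR_RGB2HSV);v,u=np.mgrid[:400,:640];P=pts(n,d,np.c_[u.ravel(),v.ravel()]).reshape(400,640,3)
    m=(d>0)&(h[...,0]>100)&(h[...,0]<125)&(h[...,1]>110)&(np.linalg.norm(P-[.6,-.06,.16],axis=2)<.17)&(P@lx<.69)&(P[...,2]>.08)
    q=P[m];
    if len(q)<80: print(n,len(q));continue
    X=np.c_[q@lx,q[:,2]];c=np.median(X,0);X=X[np.linalg.norm(X-c,axis=1)<.15]
    dd=np.linalg.svd(X-X.mean(0),full_matrices=False)[2][0];dd*=-np.sign(dd[0]) if abs(dd[0])>.3 else np.sign(dd[1])
    print(n,len(q),'hatch angle',np.arctan2(-dd[0],dd[1]),'x,z range',X.min(0),X.max(0))
  s=manip.read_state();p=s['tool_pos'];print('lx',p@lx,'ly',p@[.174,.985,0],p[2],np.round(s['contact_force'],2),np.round(s['wrist_torque'],2),s['clock'])
E
python3 -c "
from hat import *
hat()"
```

```text
side 2131 hatch angle 1.078470250364374 x,z range [0.52739858 0.12990771] [0.66259694 0.20657183]
top 622 hatch angle 1.0802676098806068 x,z range [0.52859773 0.12371488] [0.65950054 0.21153934]
lx 0.4240369735788582 ly 0.035976112239105275 0.11914468803162137 [-0.91  0.28  0.33] [ 0.05 -0.09  0.  ] 23.1
```

Call:
carry_out(steps=[0.01,0,0.235,0,-1,0.01,0,0.235,0,-1,-0.015,0,0.235,0,-1])

```text
clock: 23.4
tool_pos: [0.424, -0.0384, 0.1056]
orientation: [3.142, -0.001, 2.966]
contact_force: [-1.9, 0.8, 1.1]
grip_width: 0.0143
gripper_force: 108.6
```

Call:
carry_out(steps=[-0.015,0,0.235,0,-1,-0.04,0,0.235,0,-1,-0.04,0,0.235,0,-1])

```text
clock: 23.7
tool_pos: [0.426, -0.0388, 0.0914]
orientation: [-3.142, -0.001, 2.966]
contact_force: [-2.9, -0.2, 0.9]
grip_width: 0.0144
gripper_force: 108.5
```

```bash
python3 -c "
from hat import *
hat()"
```

```text
side 2582 hatch angle 1.3871174699057673 x,z range [0.5135871  0.11030566] [0.66438541 0.162195  ]
top 1659 hatch angle 1.3907660883785966 x,z range [0.51785401 0.1205328 ] [0.66145643 0.16370999]
lx 0.4262674297041933 ly 0.0359556726405444 0.09099077690594504 [-1.34 -0.25 -0.66] [0.05 0.19 0.07] 23.8
```

Call:
carry_out(steps=[-0.03,0,0.115,0,-1,-0.03,0,0.115,0,-1,-0.03,0,0.1,0,-1])

```text
clock: 24.1
tool_pos: [0.4277, -0.0391, 0.0851]
orientation: [-3.142, -0.001, 2.966]
contact_force: [-4.4, 0.5, 0.4]
grip_width: 0.0143
gripper_force: 108.3
```

Call:
carry_out(steps=[-0.03,0,0.1,0,-1,0,0,0,0,-1])

```text
clock: 24.3
tool_pos: [0.4284, -0.0392, 0.083]
orientation: [-3.142, -0.001, 2.966]
contact_force: [-4.7, -0.1, -1.1]
grip_width: 0.0146
gripper_force: 108.1
```

```bash
python3 -c "
from hat import *
hat()"
```

```text
side 2677 hatch angle 1.4870076188300723 x,z range [0.51193414 0.08811141] [0.66902614 0.14629302]
top 1737 hatch angle 1.4802816521968658 x,z range [0.5144354 0.1196293] [0.66452683 0.15110568]
lx 0.42877347404558835 ly 0.035926012354060136 0.0832551691684707 [-3.6   0.7  -1.61] [0.12 0.58 0.06] 24.4
```

Call:
carry_out(steps=[0.06,0,-0.1,0,-1,0.06,0,-0.08,0,-1,0,0,0,0,-1])

```text
clock: 24.7
tool_pos: [0.4268, -0.0389, 0.0879]
orientation: [3.142, 0.002, 2.966]
contact_force: [0.7, 0.6, -1.8]
grip_width: 0.0142
gripper_force: 108.3
```

```bash
python3 -c "
from hat import *
hat()"
```

```text
side 2706 hatch angle 1.4868358732078053 x,z range [0.51123256 0.09058623] [0.66801543 0.14677872]
top 1765 hatch angle 1.4780027847183204 x,z range [0.51566554 0.11846626] [0.66289367 0.15317896]
lx 0.426938488611646 ly 0.03595745906676451 0.08747059450698035 [-0.59 -0.52 -1.75] [-0.1   0.02 -0.04] 24.8
```

Call:
carry_out(steps=[0,-0.1,0,0,-1,0,-0.15,0,0,-1,0,-0.2,0,0,-1,0,-0.2,0,0,-1,0,-0.2,0,0,-1,0,0,0,0,-1])

```text
clock: 25.4
tool_pos: [0.4231, -0.0561, 0.087]
orientation: [-3.141, 0.0, 2.965]
contact_force: [0.9, -0.5, -0.8]
grip_width: 0.0142
gripper_force: 108.3
```

Call:
carry_out(steps=[0,-0.3,0,0,-1,0,-0.5,0,0,-1,0,-0.8,0,0,-1,0,-0.9,0,0,-1,0,-0.9,0,0,-1,0,-0.9,0,0,-1,0,-0.9,0,0,-1,0,-0.9,0,0,-1,0,-0.9,-0.5,0,-1,0,0,-1,0,-1,0,0,-1,0,-1,0,0,-0.5,0,-1,0,0,0,0,-1])

```text
clock: 26.7
tool_pos: [0.3993, -0.1942, 0.1487]
orientation: [-3.14, 0.003, 2.966]
contact_force: [0.4, 0.4, -1.0]
grip_width: 0.0142
gripper_force: 108.3
```

```bash
python3 -c "
from hat import *
hat()
go([.5067,-.4284,.14],2.7218)"
```

```text
side 1071 hatch angle 1.4791574721930838 x,z range [0.51299236 0.09136072] [0.66769913 0.14373346]
top 1866 hatch angle 1.4838999433976148 x,z range [0.51418316 0.12139449] [0.66276718 0.1514496 ]
lx 0.4262443186577303 ly -0.1211624423201686 0.14641126713040695 [-1.01 -0.57 -1.58] [ 0.04  0.06 -0.01] 26.8
turn units 1.75
pos [ 0.3986 -0.1934  0.1464] yaw 2.9662 units [-9.73 -8.53  0.32] F [-1.01 -0.57 -1.58] t 26.8 w 0.0143
```

Call:
carry_out(steps=[0,0,0,0.6,-1,0,0,0,0.6,-1,0,0,0,0.55,-1,-0.97,-0.85,0,0,-1,-0.97,-0.85,0,0,-1,-0.97,-0.85,0,0,-1,-0.97,-0.85,0,0,-1,-0.97,-0.85,0,0,-1,-0.97,-0.85,0,0,-1,-0.97,-0.85,0,0,-1,-0.97,-0.85,0,0,-1,-0.97,-0.85,0,0,-1,-0.97,-0.85,0,0,-1,0,0,0,0,-1,0,0,0,0,-1])

```text
clock: 28.3
tool_pos: [0.5061, -0.4272, 0.1448]
orientation: [3.14, -0.003, 2.722]
contact_force: [-0.6, 0.4, -1.0]
grip_width: 0.0144
gripper_force: 108.4
```

Run:
```python
from h import *
s=manip.read_state();go([.5067,-.4284,.0374],2.7218,s);print(s['orientation'])
S,_=optics.capture('side');T2,_=optics.capture('top')
f=lambda I,x,y:cv2.resize(I[y:y+75,x:x+100],(400,300),interpolation=cv2.INTER_CUBIC)
save('c6.png',np.hstack([f(S,370,265),f(T2,370,225)]))
```

```text
turn units -0.002
pos [ 0.5061 -0.4272  0.1448] yaw 2.7216 units [-0.05 -0.04  5.37] F [-0.59  0.43 -1.03] t 28.3 w 0.0144
[ 3.14022355 -0.0033846   2.72157229]
```

View pics/c6.png

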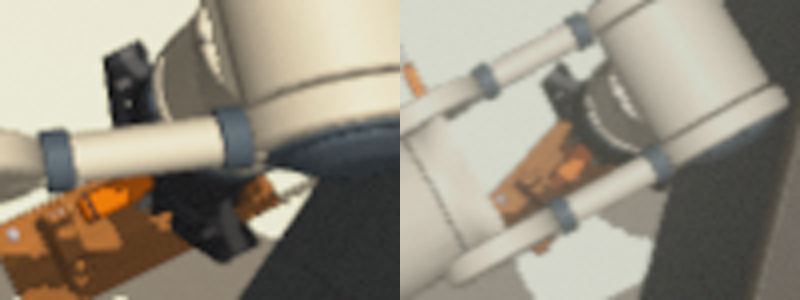

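The arm hides the rod, but the handle's back end lines up over the stand. I'll lower it gently.

Call:
carry_out(steps=[-0.05,-0.04,0.7,0,-1,0,0,0.7,0,-1,0,0,0.7,0,-1,0,0,0.7,0,-1,0,0,0.5,0,-1,0,0,0.4,0,-1,0,0,0.4,0,-1,0,0,0.3,0,-1,0,0,0.3,0,-1,0,0,0.2,0,-1,0,0,0.15,0,-1,0,0,0.1,0,-1,0,0,0,0,-1])

```text
clock: 29.7
tool_pos: [0.5072, -0.4288, 0.0439]
orientation: [3.142, -0.0, 2.722]
contact_force: [-0.8, -0.1, -2.1]
grip_width: 0.0145
gripper_force: 108.4
```

```bash
python3 -c "
from h import *
s=manip.read_state();go([.5067,-.4284,.0374],2.7218,s);print(s['wrist_torque'])"
```

```text
turn units -0.001
pos [ 0.5072 -0.4288  0.0439] yaw 2.7217 units [0.03 0.01 0.33] F [-0.8  -0.1  -2.05] t 29.7 w 0.0145
[0.01375841 0.02655881 0.01048626]
```

Call:
carry_out(steps=[0.03,0.01,0.1,0,-1,0,0,0.1,0,-1,0,0,0.08,0,-1,0,0,0.04,0,-1,0,0,0,0,-1])

```text
clock: 30.2
tool_pos: [0.5067, -0.4283, 0.0375]
orientation: [3.141, -0.0, 2.722]
contact_force: [0.5, 0.1, -1.6]
grip_width: 0.0141
gripper_force: 108.4
```

```bash
python3 -c "
from h import *
s=manip.read_state();go([.5067,-.4284,.0374],2.7218,s);print(s['wrist_torque'])"
```

```text
turn units -0.0
pos [ 0.5067 -0.4283  0.0375] yaw 2.7218 units [-0. -0.  0.] F [ 0.49  0.08 -1.63] t 30.2 w 0.0141
[ 0.05404359  0.0327975  -0.0040794 ]
```

Call:
carry_out(steps=[0,0,0,0,-0.6,0,0,0,0,-0.4,0,0,0,0,0,0,0,0,0,0.2,0,0,0,0,0.2,0,0,-0.3,0,0.2,0,0,-0.7,0,0.2,0,0,-1,0,0.2,0,0,-1,0,0.2,0,0,-1,0,0.2,0,0,-1,0,0.2,0,0,-1,0,0.2,0,0,-1,0,0.2,0,0,-1,0,0.2,0,0,-1,0,0.2,0,0,-1,0,0.2,0,0,0,0,0.2])

```text
clock: 31.9
tool_pos: [0.5075, -0.4291, 0.2434]
orientation: [-3.139, 0.008, 2.722]
contact_force: [-0.3, -0.5, 1.2]
grip_width: 0.0513
gripper_force: 0.0
```

Run:
```python
from hat import *
s=manip.read_state();go([.5067,-.4284,.0374],2.7218,s)
p,d=optics.capture('wrist');save('w7.png',p[90:330,180:460]);
for l in('pole','stand'):print(l,[(np.round(r['position'],4)) for r in optics.pinpoint(l,'wrist')[:2]])
hat()
```

```text
turn units 0.0
pos [ 0.5075 -0.4291  0.2434] yaw 2.7219 units [5.00e-02 1.00e-02 1.03e+01] F [-0.28 -0.5   1.19] t 31.9 w 0.0513
pole [array([ 0.5308, -0.2867,  0.0062]), array([ 0.5118, -0.4311,  0.0521])]
stand [array([ 0.505 , -0.4293, -0.0006])]
side 2886 hatch angle 1.489318570371366 x,z range [0.51190339 0.09132577] [0.6677134  0.14637268]
top 1728 hatch angle 1.4800177490374054 x,z range [0.51409167 0.11831394] [0.66254037 0.15457078]
lx 0.573334967224939 ly -0.33356096742150976 0.23602210697040824 [ 0.19 -0.13  0.03] [0.01 0.01 0.01] 32.15
```

View pics/w7.png

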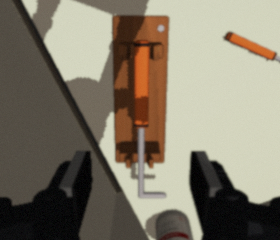

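The crop shows the pole straight in both saddles (handle at (141,85), peg tip at (165,195)), placed relative to the stand as it was at the start. The hatch measures about 1.48 rad.

```bash
python3 -c "
from workcell import order
print(order.sign_off())"
```

```text
the job is handed in; nothing more can be done
None
```

I hooked the eye with the pole, swung the hatch down to about 1.48 rad (stop at 1.5), laid the pole back in both saddles, and handed the job in at about 32 s; I was not shown the verdict.

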